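# Clip the temperature sensor onto the heat-sink plate

### The arm

A 6-joint arm with a two-finger parallel gripper is mounted at the origin on the work surface. World frame = base frame: x ahead of the robot, y to its left, z up, the work surface at z = 0. Lengths are in mm, angles in rad, forces in N, time in s.
With the tool pointing down it reaches from about 275 to 875 mm from the base axis. Payload 12.5 kg.
Tool frame: the origin (TCP) lies midway between the tips of the shut fingers; the grasp point (between the pads) lies 19 mm behind it (ctrl.grip_point_offset is the distance from the TCP to the grasp point, in mm); z points along the fingers, y is the line along which they close (so a half turn about z gives the same grasp; the last joint's range is limited). The gripper opens to 85 mm and grips with 20 to 120 N. Pads are 22 mm wide; open, the fingers measure 114 mm over their backs; the gripper's body (76 mm by 85 mm) begins 54 mm behind the grasp point. The pads swing forward as they close: fully open they stand 13 mm farther back than shut.
Start: joints at [1.218, 0.351, 1.652, -0, 1.139, -0.085], TCP at [145.504, 530.389, 231.29] pointing down, gripper open.
Joint ranges: [-2.75, 2.75], [-0.79, 2.1], [0.01, 2.65], [-1.57, 4.71], [0.07, 3.14], [-2.87, 2.87]. Speed limits (rad/s): [2.22, 2.22, 2.79, 3.14, 3.14, 3.14].

### API

Orientations are given as [roll, pitch, yaw] about the fixed x, y, z axes, in that order (R = Rz(yaw) Ry(pitch) Rx(roll)).
In Python, from plant import ctrl gives the robot as it stands. Calls block until the motion is done:
- ctrl.move_pose(position, orientation): joint-space move of the TCP to a pose.
- ctrl.move_linear(position, orientation=None, max_speed=150, max_force=None): straight line of the TCP; orientation=None keeps the orientation; max_speed is the mean speed in mm/s. With max_force (N) it stops when the force on the tool has changed by that much, and returns True; else False.
- ctrl.move_j(angles): joint-space move.
- ctrl.gripper_to(opening, grip_force=None): opening from 0.0 (shut) to 1.0 (fully open); grip_force is the grip in N (None keeps the last); returns when the fingers have stopped.
- ctrl.wait(seconds).
- ctrl.solve_ik(position, orientation): joint angles nearest the present ones, or None.
- ctrl.grab_frame(name): name is "scene" or "top"; returns the picture (384x512x3 uint8, red, green, blue); there is no depth.
- ctrl.calibration(name): a dict with "intrinsics" (3x3 intrinsics, pixels), "dist_coeffs" ([k1, k2, p1, p2, k3] as OpenCV has them; the pictures are not rectified), "rvec" (rotation vector, rad) and "tvec" (3), from world to camera coordinates, as OpenCV has them. Camera axes: x right, y down, z forward; pixel columns grow to the right and rows downward; lengths in mm; the calibration is good to about 2 mm. A picture is of the moment at which its call begins. calibration takes no time and is no camera call.
A pose or a line that the arm cannot do raises ctrl.Unreachable and nothing moves.
- ctrl.hand_in(): hands the job in; it is judged then, once.
Readings, each from a call of its own:
- ctrl.current_time_s(): time.
- ctrl.current_joint_positions(): joint angles.
- ctrl.current_joint_velocities(): joint speeds.
- ctrl.current_joint_efforts(): joint torques, N m.
- ctrl.current_tcp_pos(): TCP position.
- ctrl.current_tool_rot(): TCP orientation.
- ctrl.current_force(): force on the tool from outside, world axes, zero at the start.
- ctrl.current_wrist_torque(): the same for the moment, N m.
- ctrl.current_grip_width(): opening from 0.0 (shut) to 1.0 (fully open).
- ctrl.current_grasp_force(): force on a finger pad.
Only numpy, scipy, OpenCV 4.12 (cv2) and the standard library are available. Lean on these libraries where they do the work, as an engineer would, in place of code of your own. Each camera call takes 0.05 s, during which the arm holds its last target. There are 200 camera calls.

### The job

Squeeze the handles of the spring clip that carries the box-shaped sensor, lift it off the parking strip and, keeping it squeezed open, lower it astride the upright heat-sink plate on the grey training board, about the middle of the plate's length. Push it well down and release it, so that it sits upright and square with its jaws closed on the plate. Leave the plain clip on its strip as it is.

Things in the scene. Friction and masses are not known exactly. Their poses are not given: they have to be found in the camera images.
- clip: Peg-like steel spring clip, jaws down on a 4 mm strip, with white sensor box 34x20x40 mm at its +x end (x 20-54, z -6..34). Origin: pivot centre; x along pivot and gripped plate, y across it, z up. Two handles 24 mm wide (x), V-splayed: 57 mm over tops at z 38; fully squeezed along y: upright, 22 mm over outsides, z 4-46. Jaws reach z -50. Fully down on an edge, origin is 8 mm above it. 80 g.
- clip_jaw (a joint): The clip's opening, rad (each half about the pivot): 0 = jaws closed on a 4 mm plate, as at the start; 0.42 = handles fully squeezed, at their stop (jaw faces then 30 mm apart at z -32, 44 mm at z -50; 60 mm over their outsides); -0.05 = closed on nothing. A spring shuts it: each handle takes about 4 N to begin, up to 12 N to finish; squeeze with 20 to 40 N.
- plate_top (a point): Middle of the top edge of the upright aluminium heat-sink plate: 110 mm long, 4 mm thick, edge 100 mm above the bench; on a grey board 240x200x16 mm, with black cooling fins on one side of it (up to 48 mm above the bench) and a small motor, a plug and a terminal row 50 mm or more off it (below 56 mm). x runs along the edge, y across the plate, z up.
- plain_clip: Bystander: the same spring clip without a sensor box, on the same parking strip (an upright aluminium strip 210 mm long, 4 mm thick, top edge 80 mm above the bench, on a wooden foot 220x80x12 mm), its middle 100 mm or more along the strip from the other clip's. Origin and axes as for the other clip. Leave it alone.
Things that resemble listed ones, but are neither listed nor needed, are in the scene too. What is shaped like the clip but purple or yellow is not meant.

How it is judged (in metres and radians):
On the way, in this order (a step that is already met when the one before it is completed fails the run):
1. the clip is squeezed open and has been carried off the parking strip, 50 mm or more from where it stood (value of joint clip_jaw above 0.15 rad and distance of clip from where it was at the start of the episode above 0.05 m), for 0.1 s.
2. the clip, still squeezed open, is astride the plate: its origin less than 30 mm above the plate's edge, within 20 mm of it across and 40 mm of its middle along it (value of joint clip_jaw above 0.12 rad and z of clip in the frame of plate_top between 0 and 0.03 m and y of clip in the frame of plate_top between -0.02 and 0.02 m and x of clip in the frame of plate_top between -0.04 and 0.04 m), for 0.05 s.
At the end, for the whole second after the job is handed in: The sensor clip rests on the heat-sink plate, jaws closed (below 0.07 rad), origin 0 to 30 mm above the edge, within 10 mm across and 25 mm of the middle along it, upright and square within 0.2 rad, either way round. The plain clip is within 15 mm of where it stood (value of joint clip_jaw below 0.07 rad and z of clip in the frame of plate_top between 0 and 0.03 m and y of clip in the frame of plate_top between -0.01 and 0.01 m and x of clip in the frame of plate_top between -0.025 and 0.025 m and angle between clip's own z axis and vertical below 0.2 rad and angle between the x axis of clip and the x axis of plate_top, either way round below 0.2 rad and linear speed of clip below 0.02 m/s and distance of plain_clip from where it was at the start of the episode below 0.015 m); the robot touches nothing.
It fails at once if the plain clip is moved by more than 15 mm (distance of plain_clip from where it was at the start of the episode above 0.015 m).
It also fails if it takes over 45 s, if anything falls off the work surface, if the arm or the gripper's body presses on something with over 40 N, if the wrist force passes 120 N, or if a joint passes its speed limit or range.

## Working session

There is one attempt and no reset: what is moved stays moved. The work goes in short steps, each a Python script; the robot and the scene stay as the last script left them, time stands still between calls to the robot, and variables do not carry over. Pictures are saved under pics/ and viewed, at most 10 in all, crops included, and the job is handed in when it is done.

```bash
mkdir -p pics; python3 - <<'E'
from plant import ctrl
import cv2
for n in("scene","top"):
    im=ctrl.grab_frame(n); cv2.imwrite(f"pics/{n}0.png",cv2.resize(im[:,:,::-1],(800,600),interpolation=cv2.INTER_CUBIC)); cv2.imwrite(f"pics/{n}_raw.png",im[:,:,::-1])
    c=ctrl.calibration(n);R=cv2.Rodrigues(c['rvec'])[0] if not isinstance(c['rvec'],list) else None
    print(c)
print(ctrl.current_tool_rot())
E
```

```text
{'intrinsics': array([[409.99162494,   0.        , 251.66090061],
       [  0.        , 409.99162494, 194.52302604],
       [  0.        ,   0.        ,   1.        ]]), 'dist_coeffs': array([-0.14883873,  0.        ,  0.        ,  0.        ,  0.        ]), 'rvec': array([ 0.67081673,  2.59460079, -1.16850392]), 'tvec': array([ 526.44635693,  -54.06045325, 1216.00323164])}
{'intrinsics': array([[493.47320167,   0.        , 252.0099172 ],
       [  0.        , 493.47320167, 195.90849543],
       [  0.        ,   0.        ,   1.        ]]), 'dist_coeffs': array([-0.09081551,  0.        ,  0.        ,  0.        ,  0.        ]), 'rvec': array([ 2.09595736, -2.15371698,  0.17432598]), 'tvec': array([ -53.72548675,  608.62793023, 1065.4368183 ])}
[-3.14060773e+00 -9.70009223e-05  2.87378746e+00]
```

View pics/scene0.png

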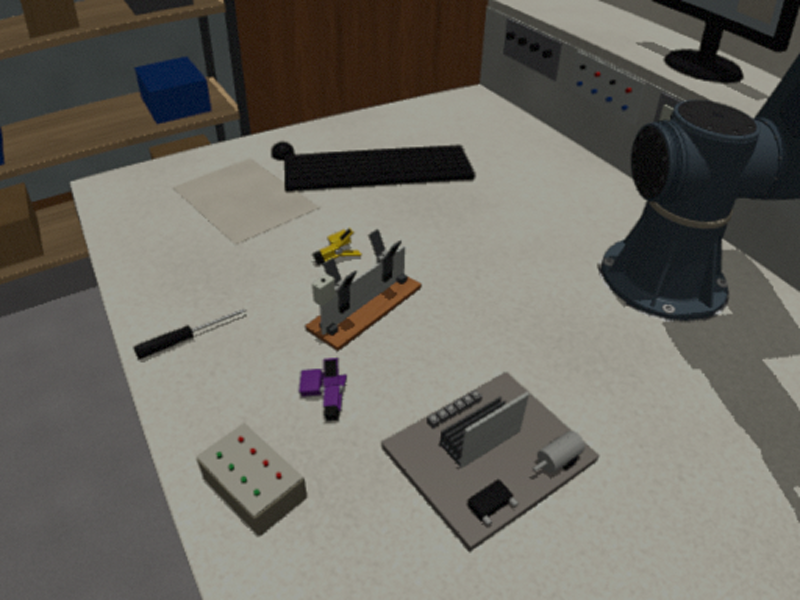

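View pics/top0.png

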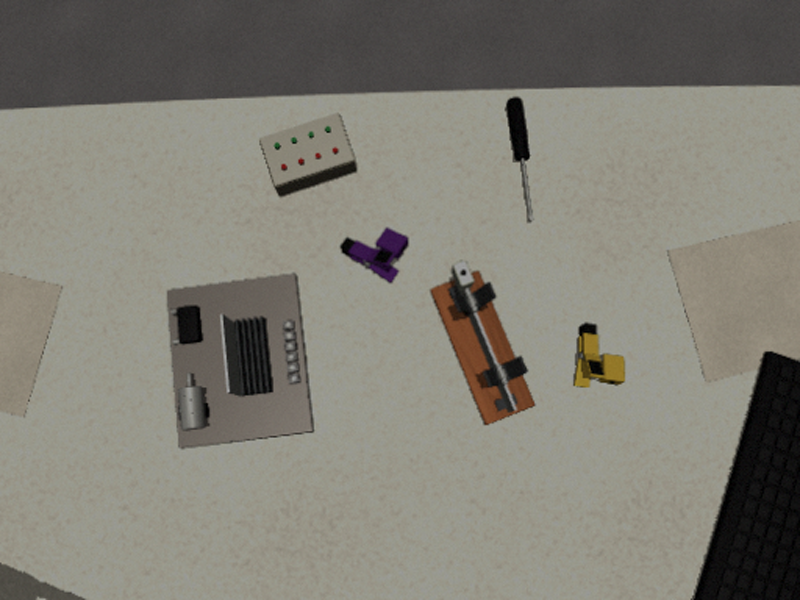

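The scene view shows the sensor clip at the far-left end of the strip near (335,290) and the heat-sink plate at (495,430). In the top view the clip is near (470,298), its box at (462,272), the plain clip at (503,375) and the plate edge at (228,355). I'll zoom in on the strip and the plate.

```bash
python3 - <<'E'
import cv2,numpy as np
t=cv2.imread("pics/top_raw.png"); s=cv2.imread("pics/scene_raw.png")
def crop(im,x,y,w,h,k): return cv2.resize(im[y:y+h,x:x+w],(w*k,h*k),interpolation=cv2.INTER_CUBIC)
# top strip: cols 270-350 rows 160-275 ; plate: cols 105-205 rows 170-290
a=crop(t,268,160,80,120,5); b=crop(t,120,180,80,120,5)
cv2.imwrite("pics/c1.png",np.hstack([a,b]))
a=crop(s,190,140,85,90,5)[:450]; b=crop(s,260,235,75,90,5)
cv2.imwrite("pics/c2.png",np.hstack([a,b])[:, :800])
E
```

```text
(no output)
```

View pics/c1.png

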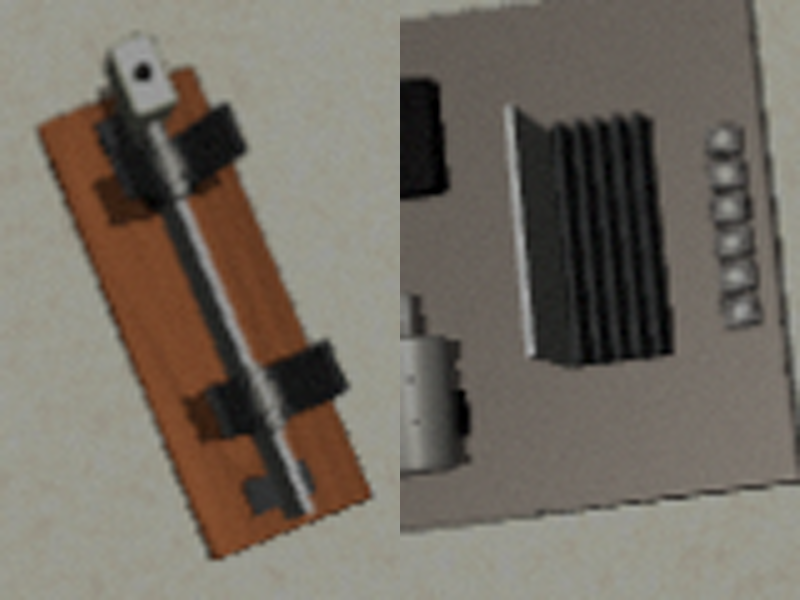

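View pics/c2.png

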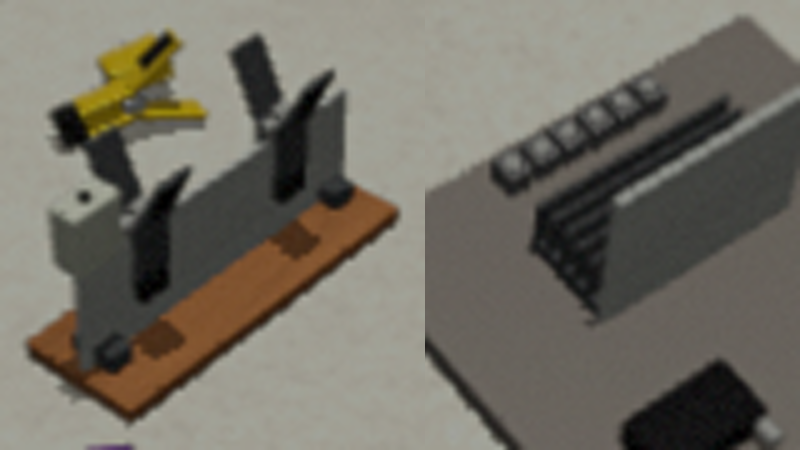

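The top crop has the box top at (108..175, 37..117) with its hole at (143,71). The sensor clip's handle outer edge runs (230,103)-(247,148), the strip edge runs (185,205)-(310,512), and the plate edge runs (511,107)-(531,356). The scene crop confirms that the clip's box faces the strip's outer end.

```bash
cat > h.py <<'E'
import cv2,numpy as np
from plant import ctrl
def unproj(name,uv,z):
    c=ctrl.calibration(name);R=cv2.Rodrigues(c['rvec'])[0]
    p=cv2.undistortPoints(np.array(uv,float).reshape(-1,1,2),c['intrinsics'],c['dist_coeffs'])[:,0]
    d=np.c_[p,np.ones(len(p))]@R; o=-R.T@c['tvec']
    return o+d*((z-o[2])/d[:,2])[:,None]
def proj(name,P):
    c=ctrl.calibration(name)
    return cv2.projectPoints(np.array(P,float).reshape(-1,1,3),c['rvec'],c['tvec'],c['intrinsics'],c['dist_coeffs'])[0][:,0]
E
python3 - <<'E'
from h import *
np.set_printoptions(precision=1,suppress=True)
f=lambda pts,x0,y0,ux=0:[((u-ux+.5)/5-.5+x0,(v+.5)/5-.5+y0) for u,v in pts]
T=lambda p:f(p,268,160); P=lambda p:f(p,120,180,400); S=lambda p:f(p,190,140); Q=lambda p:f(p,260,235,425)
for n in("scene","top"):
    c=ctrl.calibration(n);print(n,-cv2.Rodrigues(c['rvec'])[0].T@c['tvec'])
print("strip",unproj("top",T([(185,205),(250,355),(310,512)]),80))
print("box",unproj("top",T([(108,52),(150,37),(175,100),(132,117),(143,71)]),122))
print("handle R",unproj("top",T([(230,103),(247,148)]),126), "plain R",unproj("top",T([(330,340),(348,385)]),126))
print("pivot",unproj("top",T([(168,160)]),92))
print("plate top",unproj("top",P([(511,107),(531,356)]),100))
print("scene strip R end",unproj("scene",S([(343,92)]),80))
print("scene hole",unproj("scene",S([(83,196)]),122))
print("scene plate",unproj("scene",Q([(617,200)])+[(527*.64,397*.64)],100))
E
```

```text
scene [930.1 566.1 757.1]
top [ 412.4  -79.9 1154.1]
strip [[ 588.4 -186.2   80. ]
 [ 521.2 -211.7   80. ]
 [ 452.3 -234.5   80. ]]
box [[ 648.8 -152.   122. ]
 [ 654.9 -170.3  122. ]
 [ 627.  -179.8  122. ]
 [ 620.1 -161.1  122. ]
 [ 640.1 -166.7  122. ]]
handle R [[ 624.2 -202.8  126. ]
 [ 604.6 -209.   126. ]] plain R [[ 521.8 -239.9  126. ]
 [ 502.8 -246.4  126. ]]
pivot [[ 606.6 -178.4   92. ]]
plate top [[594.2 170.  100. ]
 [485.6 160.2 100. ]]
scene strip R end [[ 456.3 -227.2   80. ]]
scene hole [[ 640.7 -164.4  122. ]]
scene plate [[596.  174.1 100. ]
 [493.3 170.1 100. ]]
```

```bash
cat >> h.py <<'E'
C=np.array([604.5,-178.8]);CY=0.343
E
python3 - <<'E'
from h import *
np.set_printoptions(precision=2,suppress=True)
t=cv2.imread("pics/top_raw.png",0).astype(float)
pts=[]
for r in range(203,250):
    w=t[r,138:152]; bg=np.median(t[r,138:142]); k=np.clip(w-bg-15,0,None)
    if k.sum()>10: pts.append((138+(k*np.arange(14)).sum()/k.sum(),r))
U=unproj("top",pts,100); p=np.polyfit(U[:,0],U[:,1],1); print(len(pts),pts[0],pts[-1],U[0],U[-1],"yaw",np.arctan(p[0]),"y@540",np.polyval(p,540))
for k in(0,np.pi,-np.pi):
    for nm,pos,y in(("clip",[*C,99],CY),("clipup",[*C,230],CY),("plate",[540,166,119],.09),("plateup",[540,166,220],.09)):
        print(nm,k,ctrl.solve_ik(pos,[np.pi,0,y+k]))
E
```

```text
47 (np.float64(141.1590909090909), 203) (np.float64(145.52173913043478), 249) [589.78 171.39 100.  ] [489.43 160.83 100.  ] yaw 0.10026633627244994 y@540 166.30978722719013
clip 0 [-0.36  0.65  1.54 -0.    0.96  0.87]
clipup 0 [-0.36  0.5   1.43 -0.    1.21  0.87]
plate 0 [ 0.22  0.52  1.71 -0.    0.92  1.7 ]
plateup 0 [ 0.22  0.39  1.62 -0.    1.13  1.7 ]
clip 3.141592653589793 [-0.36  0.65  1.54  0.    0.96 -2.28]
clipup 3.141592653589793 [-0.36  0.5   1.43  0.    1.21 -2.28]
plate 3.141592653589793 [ 0.22  0.52  1.71  0.    0.92 -1.44]
plateup 3.141592653589793 [ 0.22  0.39  1.62  0.    1.13 -1.44]
clip -3.141592653589793 [-0.36  0.65  1.54  0.    0.96 -2.28]
clipup -3.141592653589793 [-0.36  0.5   1.43  0.    1.21 -2.28]
plate -3.141592653589793 [ 0.22  0.52  1.71  0.    0.92 -1.44]
plateup -3.141592653589793 [ 0.22  0.39  1.62  0.    1.13 -1.44]
```

```bash
python3 - <<'E'
from h import *
np.set_printoptions(precision=2,suppress=True)
o=[np.pi,0,CY]
ctrl.gripper_to(1.0)
ctrl.move_pose([*C,210],o)
print(ctrl.move_linear([*C,94],o,max_speed=80,max_force=10), ctrl.current_force(),ctrl.current_tcp_pos())
im=ctrl.grab_frame("top"); im2=ctrl.grab_frame("scene")
ctrl.gripper_to(0.0,grip_force=35); ctrl.wait(.3)
print(ctrl.current_grip_width(),ctrl.current_grasp_force(),ctrl.current_force(),ctrl.current_time_s())
im3=ctrl.grab_frame("scene")
k=lambda i,x,y:cv2.resize(i[y:y+100,x:x+100],(400,400),interpolation=cv2.INTER_CUBIC)
cv2.imwrite("pics/g1.png",np.hstack([k(im2,180,120),k(im3,180,120)])[:,:,::-1])
E
```

```text
False [-0.39 -0.34  0.61] [ 604.76 -178.89   94.49]
0.24396777022315158 37.30000197887421 [-0.09 -0.74 10.  ] 5.8833
```

View pics/g1.png

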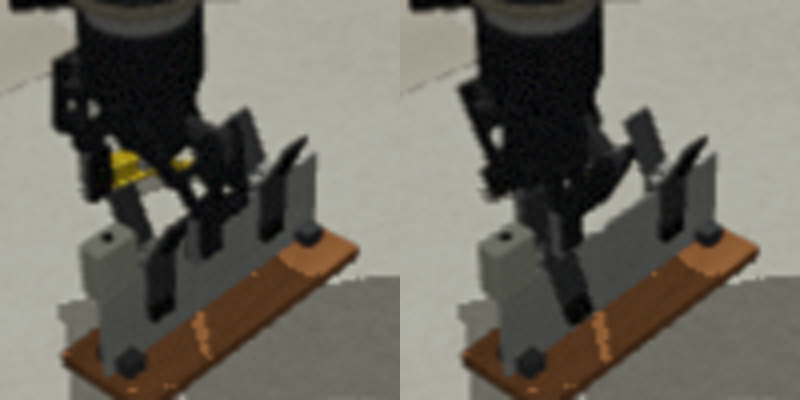

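The left panel shows the open fingers straddling the handles. The right panel shows the handles upright and the near jaw swung out at about (575,300). The opening of 0.244 (about 21 mm) means the clip is fully squeezed. Next I lift it and carry it to a hover over the plate.

```bash
python3 - <<'E'
from h import *
np.set_printoptions(precision=2,suppress=True)
print(ctrl.move_linear([*C,200],[np.pi,0,CY],max_speed=80))
print(ctrl.current_grip_width(),ctrl.current_force())
M=[540,167]; o=[np.pi,0,.098]
ctrl.move_pose([*M,205],o)
ctrl.move_linear([*M,165],o,max_speed=80); ctrl.wait(.2)
print(ctrl.current_tcp_pos(),ctrl.current_grip_width(),ctrl.current_time_s())
a=ctrl.grab_frame("scene");b=ctrl.grab_frame("top")
k=lambda i,x,y:cv2.resize(i[y:y+120,x:x+100],(400,480),interpolation=cv2.INTER_CUBIC)
cv2.imwrite("pics/h1.png",np.hstack([k(a,260,200),k(b,110,170)])[:,:,::-1])
E
```

```text
False
0.2404879433576852 [-0.01  0.19 -0.99]
[540.26 167.07 165.51] 0.24454302017323887 9.5833
```

View pics/h1.png

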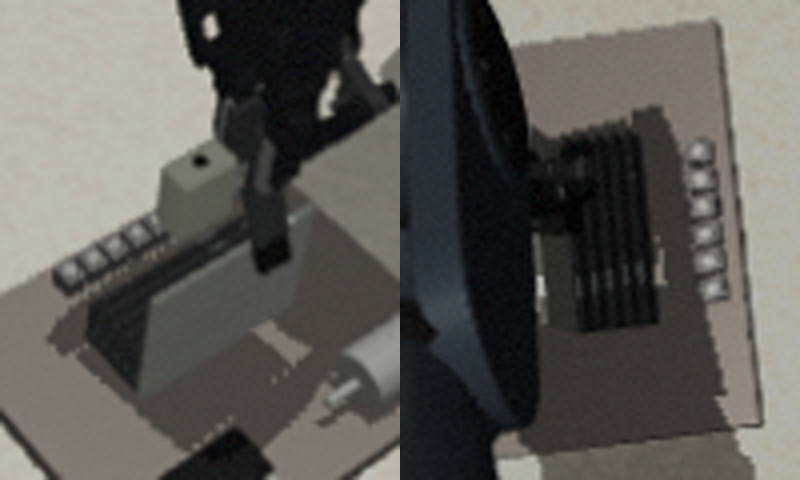

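The hover view shows the sensor clip just above the plate, with its box hole at (201,160) and the plate's top corners at about (150,295) and (310,205). I'll check the alignment in the scene camera.

```bash
python3 - <<'E'
from h import *
np.set_printoptions(precision=1,suppress=True)
f=lambda u,v:((u+.5)/4-.5+260,(v+.5)/4-.5+200)
print("hole",unproj("scene",[f(201,160)],159.5+34), "expected",540.3+37*np.cos(.098),167.1+37*np.sin(.098))
print("plate ends",unproj("scene",[f(152,293),f(312,206)],100))
c=np.array([540,167]);d=55*np.array([np.cos(.098),np.sin(.098)])
print("pred ends crop",[(p-[260,200])*4+1.5 for p in proj("scene",[[*(c+d),100],[*(c-d),100]])])
E
```

```text
hole [[578.7 173.1 193.5]] expected 577.12246815291 170.72019876911855
plate ends [[594.3 170.1 100. ]
 [487.6 163.9 100. ]]
pred ends crop [array([153.7, 296.5]), array([312.8, 201.5])]
```

Both cameras agree to within about 2 mm, so I lower it.

```bash
python3 - <<'E'
from h import *
np.set_printoptions(precision=2,suppress=True)
M=[540,166]; o=[np.pi,0,.098]
print(ctrl.move_linear([*M,113],o,max_speed=50,max_force=12), ctrl.current_tcp_pos(),ctrl.current_force(),ctrl.current_grip_width())
E
```

```text
True [539.85 166.02 115.69] [-1.84 -0.03  7.37] 0.24301918317540255
```

It touched the seat within 2 mm of the expected height, so it is fully down. Releasing now.

```bash
python3 - <<'E'
from h import *
np.set_printoptions(precision=2,suppress=True)
o=[np.pi,0,.098]
ctrl.gripper_to(1.0); ctrl.wait(.3)
print(ctrl.current_force(),ctrl.current_grasp_force())
p=ctrl.current_tcp_pos(); ctrl.move_linear([p[0],p[1],230],o,max_speed=80)
ctrl.move_pose([330,-60,300],o); ctrl.wait(.3)
print(ctrl.current_time_s())
a=ctrl.grab_frame("scene");b=ctrl.grab_frame("top")
k=lambda i,x,y:cv2.resize(i[y:y+120,x:x+100],(400,480),interpolation=cv2.INTER_CUBIC)
cv2.imwrite("pics/r1.png",np.hstack([k(a,260,200),k(b,110,170)])[:,:,::-1])
c=np.array([540,166,108]);R=cv2.Rodrigues(np.array([0,0,.098]))[0]
L=np.array([[37,0,34],[0,28.5,38],[0,-28.5,38]])@R.T+c
print((proj("scene",L)-[260,200])*4+1.5,(proj("top",L)-[110,170])*4+1.5)
E
```

```text
[-0.7   0.25 -0.76] 0.0
14.6417
[[188.64 225.26]
 [284.85 223.39]
 [208.46 152.64]] [[110.42 145.04]
 [ 60.48 220.61]
 [168.78 207.16]]
```

View pics/r1.png

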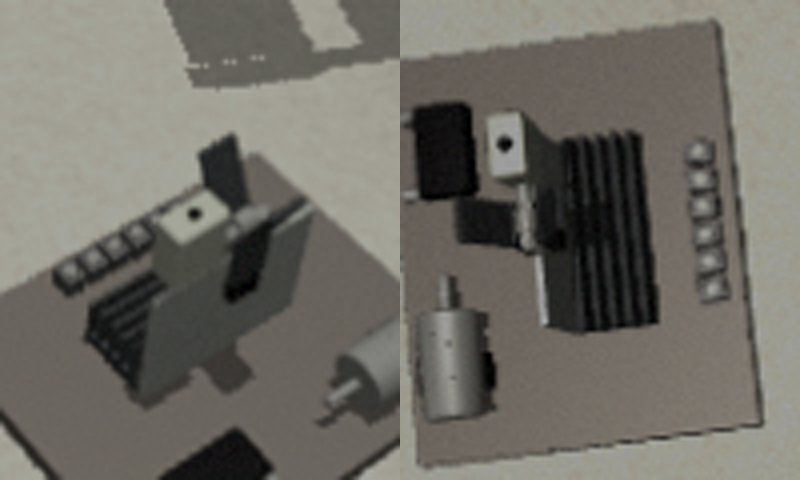

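The clip stands upright on the plate near its middle. The box hole is at (194,213) in the scene crop and (104,143) in the top crop. It may sit slightly higher than planned, so I'll triangulate.

```bash
python3 - <<'E'
from h import *
from scipy.optimize import least_squares
np.set_printoptions(precision=1,suppress=True)
f=lambda u,v,x,y:np.array([(u+.5)/4-.5+x,(v+.5)/4-.5+y])
def tri(s,t):
    S=f(*s,260,200);T=f(*t,110,170)
    r=least_squares(lambda P:np.r_[proj("scene",[P])[0]-S,proj("top",[P])[0]-T],[560,166,140]);return r.x,r.fun
h,e=tri((194,213),(104,143));print(h,e,"origin",h-[37*np.cos(.098),37*np.sin(.098),34])
# box-top corners in top crop at that height -> yaw
B=unproj("top",[f(*p,110,170) for p in [(88,115),(124,110),(128,178),(96,183)]],h[2]);print(B, B.mean(0))
E
```

```text
[576.1 170.8 152. ] [-0.2 -0.  -0.1  0.1] origin [539.3 167.1 118. ]
[[591.3 179.2 152. ]
 [593.4 160.3 152. ]
 [557.7 157.7 152. ]
 [555.6 174.4 152. ]] [574.5 167.9 152. ]
```

```bash
python3 -c "
from plant import ctrl
print(ctrl.hand_in())"
```

```text
the job is handed in; nothing more can be done
None
```

I handed the job in with the sensor clip upright and square on the heat-sink plate, jaws closed, within about 1 mm of the plate's middle; it sits about 18 mm above the edge (limit 30 mm, fully down is 8 mm), probably drawn up as the fingers opened, I did not re-check the plain clip after the lift, and the hand-in returned no verdict.

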